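# Show the notch of a tray partition to the camera

## Task

The tool tray on the bench has two loose partitions that cross in a halving joint. Draw the shorter, upper one (its notch is underneath and straddles the longer one) straight up out of its grooves, leaving the tray and the long partition where they are, and hold it up to the camera on the tripod for a close-up: its notch in the middle of the picture, 15 cm in front of the lens, its broad side square to the lens, its long edges level and the notch opening downwards. Finish holding it there in the gripper, quite still; do not touch the camera or tripod, and do not push the other things on the bench about.

Things in the scene. Friction and masses are not known exactly. Their poses are not given: they have to be found in the camera images.
- cross_partition: Shorter partition, to be shown: light wood, 166 mm long (x), 9 thick (y), 52 high (z, up at start), 40-85 g. Origin: middle of lower edge. Notch 11 wide, 27 high, right through, in the lower edge at x = +30. Stands in the tray's grooves with 1 mm play, comes out only straight up. Both broad sides alike. Room to grip across it from above: x -60 to 0 (the long partition blocks the crossing).
- notch (a point): Centre of the notch in the cross partition: at x = +30 mm, y = 0, z = +13.5 mm in its frame. Same axes as the cross partition.
- long_partition: The longer partition, that stays in the tray: the same wood, 246 mm long (its y), 9 mm thick (its x), 52 mm high; origin at the middle of its lower edge. Its own notch (11 mm wide, 27 mm deep from the top) is at y = +30 mm.
- tray: Dark wooden open tray, 180 (x) by 260 (y) by 60 mm high, walls 10, floor 6, 0.85 kg, loose on the bench. Origin: centre of its underside. The cross partition stands on its floor along the line y = +30 mm, the long one along x = +30; both tops are 58 mm above the bench, 2 below the rim. Wall grooves 4 deep, 11 wide.
- lens (a point): Centre of the front glass of the camera's lens (black barrel 62 mm across, 55 long, on a black camera 124 mm wide). The camera looks along this point's -x axis; its y axis is level, its z axis is up in the picture. About 0.2 to 0.3 m above the bench, looking down by 0 to 0.36 rad; differs at each start.
- camera_stand: Tripod with the camera on it, standing fast at the far left of the bench: three legs spread to 102 mm from its axis, column 22 mm thick. Origin: on the bench under the column. The camera looks to its -x side. Top of the camera up to 0.37 m above the bench.
- mallet: Joiner's mallet lying on its side: wooden head 70 x 125 x 62 mm, handle 190 mm long to its -x. Origin under the head.
- try_square: Try square lying flat: dark wooden stock 24 x 110 x 18 mm (origin under its middle), steel blade reaching 166 mm to its +x.
- glue_bottle: White glue bottle with orange cap, 60 mm across and 165 mm high; origin at the middle of its underside.
- sanding_block: Cork sanding block, 60 x 110 x 31 mm; origin at the middle of its underside.
Not all that is in view belongs to the job. What is shaped like the cross_partition but black or turquoise is not meant.

How it is judged:
On the way:
1. the cross partition is drawn up clear of the tray, in the gripper (z of cross_partition in the frame of tray above 0.065 m and contact force between the fingers and cross_partition above 0.5 N), for 0.2 s.
At the end, for the whole second after the job is handed in: Partition held still in the air, touching only the gripper: notch centre within 20 mm of the lens axis each way, 125-175 mm from the lens, square and level to it within 0.15 rad, notch down. Tray flat and, like the other things, within 30 mm of its start; long partition down within 6 mm (contact force between the fingers and cross_partition above 0.5 N and x of notch in the frame of lens between -0.175 and -0.125 m and y of notch in the frame of lens between -0.02 and 0.02 m and z of notch in the frame of lens between -0.02 and 0.02 m and angle between the y axis of cross_partition and the x axis of lens, either way round below 0.15 rad and angle between the x axis of cross_partition and the y axis of lens, either way round below 0.15 rad and angle between cross_partition's own z axis and vertical below 0.8 rad and height (world z) of cross_partition above 0.08 m and linear speed of each of cross_partition, tray below 0.02 m/s and angular speed of cross_partition below 0.1 rad/s and not (contact force between cross_partition and tray above 0.05 N) and not (contact force between cross_partition and long_partition above 0.05 N) and not (contact force between cross_partition and camera_stand above 0.05 N) and distance of each of tray, mallet, try_square, glue_bottle, sanding_block from where it was at the start of the episode below 0.03 m and angle between tray's own z axis and vertical below 0.05 rad and z of long_partition in the frame of tray below 0.012 m); the arm keeps its last pose, push and grip.
It fails at once if the camera or its tripod is touched (over 1 N) (contact force between camera_stand and the arm above 1 N or contact force between camera_stand and the fingers above 1 N or contact force between camera_stand and cross_partition above 1 N).
It fails at once if the long partition is pulled up with the other (over 12 mm) (z of long_partition in the frame of tray above 0.018 m).
It fails at once if the tray is shifted over 30 mm or tipped over 0.15 rad (distance of tray from where it was at the start of the episode above 0.03 m or angle between tray's own z axis and vertical above 0.15 rad).
It fails at once if another thing on the bench is pushed over 30 mm (distance of any of mallet, try_square, glue_bottle, sanding_block from where it was at the start of the episode above 0.03 m).
It also fails if it takes over 35 s, if anything falls off the work surface, if the arm or the gripper's body presses on something with over 40 N, if the wrist force passes 120 N, or if a joint passes its speed limit or range.

## Robot

A 6-joint arm with a two-finger parallel gripper is mounted at the origin on the work surface. World frame = base frame: x ahead of the robot, y to its left, z up, the work surface at z = 0. Lengths are in m, angles in rad, forces in N, time in s.
With the tool pointing down it reaches from about 0.25 to 0.85 m from the base axis. Payload 12.5 kg.
Tool frame: the origin (TCP) lies midway between the tips of the shut fingers; the grasp point (between the pads) lies 19 mm behind it; z points along the fingers, y is the line along which they close (so a half turn about z gives the same grasp; the last joint's range is limited). The gripper opens to 93 mm and grips with 3 to 60 N. Pads are 15 mm wide; open, the fingers measure 128 mm over their backs; the gripper's body (75 mm by 188 mm) begins 65 mm behind the grasp point.
Start: joints at [-1.186, 0.351, 1.652, -0, 1.139, -0.085], TCP at [0.249, -0.49, 0.187] pointing down, gripper open.
Joint ranges: [-2.75, 2.75], [-0.79, 2.1], [0.01, 2.65], [-1.57, 4.71], [0.07, 3.14], [-2.87, 2.87]. Speed limits (rad/s): [2.22, 2.22, 2.79, 3.14, 3.14, 3.14].

## Interface

Orientations are given as a 3x3 rotation matrix whose columns are the frame's x, y, z axes.
In Python, from cell import bot, optics gives the robot as it stands. The module is installed in compiled form; this text tells all that it offers.
- The arm moves only by the tool arm_command, never from a script. Its argument "targets" is a list of rows, each a list of 4 numbers: the shift along the tool's x, y, z in cm, then the turn about the tool's z in rad. A call has 1 to 12 rows; each row is the pose to reach, as a shift and turn from the pose commanded when the call began, along the tool's axes at that moment; what a row does not reach only later rows make up. A row lasts 1/8 s, in which the tool goes at most 62.5 mm and 10.7 degrees, less where a joint would pass 70% of its speed; a pose out of reach is approached as far as the arm can. A call with a gripper value outside its range is refused whole. "grip" is the opening, from -1 (shut) to 1 (fully open), set as the call begins (left out, the last holds). The fingers move at their own pace and stop on an object; the grip force is fixed at half the most. Time passes only in rows, so rows that repeat a pose let the fingers close. It gives the time, the measured TCP pose, the force, the opening and the grip force at its end, in the units of the state.
- bot.get_state(): the state, without advancing time (a new reading comes with each control period).
- optics.camera(name): name is "side" or "top" or "wrist"; returns a dict with "pixels" (384x512x3 uint8, blue, green, red), "intrinsics" (3x3 intrinsics, pixels), "camera_from_world" (4x4, takes a point from world to camera coordinates). Camera axes: x right, y down, z forward; pixel columns grow to the right and rows downward; lengths in m; the calibration is good to about 2 mm. The wrist camera is an equidistant fisheye: a pixel r from the principal point sees the ray r / f radians off the axis. A picture is of the moment at which its call begins. There is no depth.
- bot.sign_off(): hands the job in; it is judged then, once.
The state is a dict: "time_s": time; "qpos": joint angles; "joint_vel": joint speeds; "joint_torque": joint torques, N m; "tcp_pos": TCP position; "tool_rot": TCP orientation; "wrist_force": force on the tool from outside, world axes, zero at the start; "torque": the same for the moment, N m; "gripper_width": finger opening in m; "grip_force": force on a finger pad.
Only numpy, scipy, OpenCV 4.12 (cv2) and the standard library are available. Lean on these libraries where they do the work, as an engineer would, in place of code of your own. Each camera call takes 0.05 s, during which the arm holds its last target. There are 200 camera calls.

## Working session

There is one attempt and no reset: what is moved stays moved. The work goes in short steps, Python scripts to look and compute and a tool call to move; the robot and the scene stay as the last step left them, time stands still between calls to the robot, and variables do not carry over. Pictures are saved under pics/ and viewed, at most 10 in all, crops included, and the job is handed in when it is done.

Besides the shell and the picture viewer there is one more tool, called after ">>>" as name(argument=value, ...) on one line, values as JSON. arm_command: Moves the arm, as the interface text tells. Its arguments: {"type":"object","properties":{"targets":{"type":"array"},"grip":{"type":"number"}},"required":["targets"]}

```bash
mkdir -p pics; cat > h.py <<'E'
import numpy as np, cv2
from cell import bot, optics
def snap(n, f=None):
    c=optics.camera(n)
    if f: cv2.imwrite('pics/'+f,c['pixels'])
    return c
def ray(c,u,v,fish=False):
    K=c['intrinsics'];T=c['camera_from_world']
    x=(u-K[0,2])/K[0,0];y=(v-K[1,2])/K[1,1]
    if fish:
        r=np.hypot(x,y);s=np.sin(r)/r if r>1e-9 else 1
        d=np.array([x*s,y*s,np.cos(r)])
    else: d=np.array([x,y,1.])
    R=T[:3,:3]
    return -R.T@T[:3,3], R.T@(d/np.linalg.norm(d))
def plane(c,u,v,z,fish=False):
    o,d=ray(c,u,v,fish); return o+d*(z-o[2])/d[2]
def tri(rs):
    A=0;b=0
    for o,d in rs:
        P=np.eye(3)-np.outer(d,d);A=A+P;b=b+P@o
    X=np.linalg.solve(A,b);return X,[np.linalg.norm((np.eye(3)-np.outer(d,d))@(X-o)) for o,d in rs]
def proj(c,X,fish=False):
    T=c['camera_from_world'];K=c['intrinsics'];p=T[:3,:3]@X+T[:3,3]
    if fish:
        r=np.hypot(p[0],p[1]);t=np.arctan2(r,p[2]);q=p[:2]/r*t
    else: q=p[:2]/p[2]
    return q[0]*K[0,0]+K[0,2],q[1]*K[1,1]+K[1,2]
E
python3 - <<'E'
from h import *
a=snap('top','top.png');b=snap('side','side.png')
for c in(a,b):
    print(c['intrinsics'].round(1).tolist(),ray(c,256,192))
cv2.imwrite('pics/both.png',cv2.resize(np.vstack([a['pixels'],b['pixels']]),None,fx=.78,fy=.78))
E
```

```text
[[461.7, 0.0, 245.5], [0.0, 461.7, 190.5], [0.0, 0.0, 1.0]] (array([ 0.1980577 , -0.07208012,  1.71464214]), array([ 0.22849555, -0.01639859, -0.97340684]))
[[394.4, 0.0, 257.8], [0.0, 394.4, 194.7], [0.0, 0.0, 1.0]] (array([0.46019756, 0.74073682, 0.83335771]), array([ 0.08460946, -0.77271309, -0.62909118]))
```

View pics/top.png

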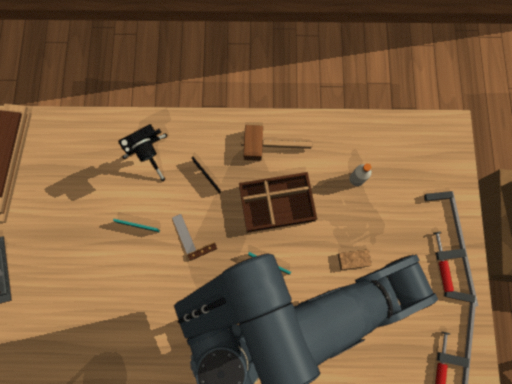

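View pics/side.png

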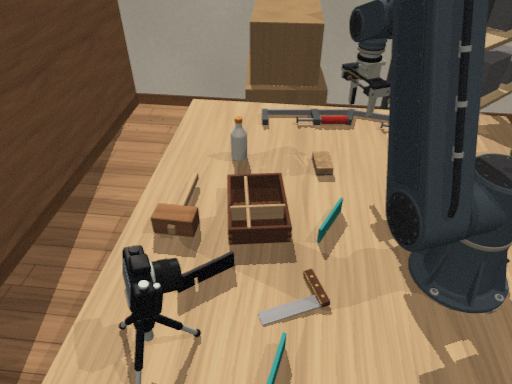

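Top view: the tray is at (277,202), and the tripod camera at (140,140). Board-shaped candidates are black at (207,173), turquoise at (136,226) and (268,262), and light wood inside the tray at about (270,200). Only the short light-wood strip in the tray (top view (268,180)–(273,225), straddling the long one) fits the description. I'll confirm it in a crop.

```bash
python3 - <<'E'
import cv2,numpy as np
t=cv2.imread('pics/top.png');s=cv2.imread('pics/side.png')
r=lambda i,x,y,w,h,f:cv2.resize(i[y:y+h,x:x+w],None,fx=f,fy=f,interpolation=cv2.INTER_CUBIC)
A=np.hstack([r(t,230,165,100,75,4),r(s,215,165,100,75,4)])
B=np.hstack([r(t,110,115,100,75,4),r(s,110,235,100,75,4)])
cv2.imwrite('pics/crop.png',np.vstack([A,B]))
E
```

```text
(no output)
```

View pics/crop.png

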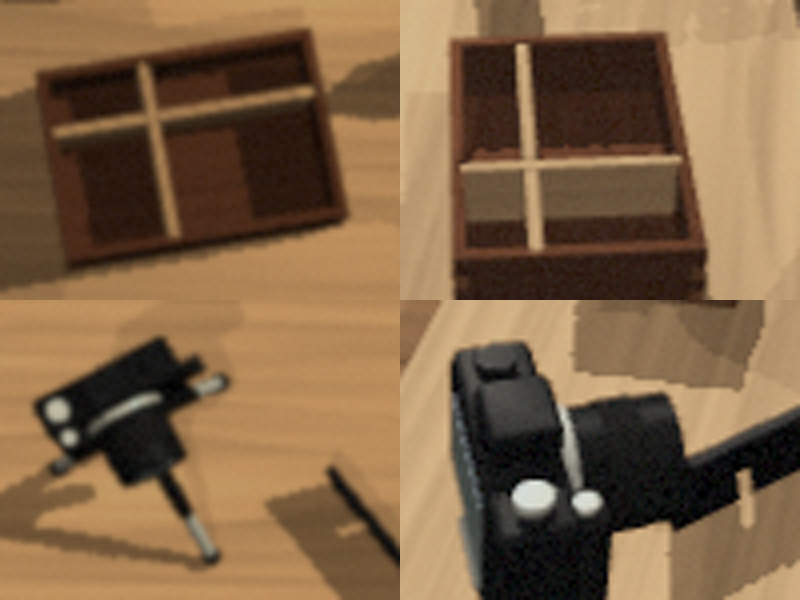

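The crop confirms it: the light-wood cross partition runs from (266.7,180.5) to (273.7,224.5) in the top image and crosses the long one at (268,194). Its +x end is the upper one. The lens faces down-right in the top view.

```bash
python3 - <<'E'
from h import *
a=snap('top');b=snap('side');w=snap('wrist')
cp=lambda u,v:(230+u/4,165+v/4)
P=lambda u,v:plane(a,*cp(u,v),.058)
e1,e2,x,l1,l2=P(147,62),P(175,238),P(153,117),P(52,132),P(315,92)
print('ends',e1,e2,np.linalg.norm(e1-e2),'cross',x,'long',l1,l2,np.linalg.norm(l1-l2))
d=(e1-e2)[:2];d2=(l1-l2)[:2];print('yaw',np.arctan2(d[1],d[0]),np.arctan2(d2[1],d2[0])-np.pi/2)
# lens front centre guesses
T=lambda u,v:ray(a,110+u/4,115+v/4); S=lambda u,v:ray(b,110+(u-400)/4,235+(v-300)/4)
print('lens~',tri([T(150,468),S(683,460)]))
print('bodyback corners @.3',[plane(a,110+u/4,115+v/4,.33)for u,v in[(35,403),(165,338)]])
s=bot.get_state();print(s['tool_rot'].round(4) if hasattr(s['tool_rot'],'round') else s['tool_rot'],s['tcp_pos'],s['time_s'])
print(w['intrinsics'].tolist(),ray(w,256,192,True), w['camera_from_world'].round(3).tolist())
E
```

```text
ends [ 0.63116132 -0.13953049  0.058     ] [ 0.46669103 -0.16512283  0.058     ] 0.1664495256810626 cross [ 0.57893431 -0.1451233   0.058     ] long [ 0.56375836 -0.05238859  0.058     ] [ 0.60427867 -0.29455163  0.058     ] 0.2455297058594399
yaw 0.15436668754643904 0.1657906609309585
lens~ (array([0.52783099, 0.27631758, 0.24489262]), [np.float64(0.12120058118354722), np.float64(0.12120058118354739)])
bodyback corners @.3 [array([0.44409783, 0.32210287, 0.33      ]), array([0.49582912, 0.22603989, 0.33      ])]
[[ 8.917e-01  4.527e-01 -2.000e-04]
 [ 4.527e-01 -8.917e-01  5.000e-04]
 [ 0.000e+00 -5.000e-04 -1.000e+00]] [ 0.24893804 -0.4902393   0.18709512] 0.25
[[297.3186396354542, 0.0, 258.10191019892727], [0.0, 297.3186396354542, 190.16172275899368], [0.0, 0.0, 1.0]] (array([ 0.3168367 , -0.45638298,  0.38290988]), array([-0.25435474, -0.12067686, -0.95955238])) [[0.453, -0.891, -0.001, -0.55], [-0.857, -0.436, 0.275, -0.033], [-0.246, -0.124, -0.961, 0.389], [0.0, 0.0, 0.0, 1.0]]
```

```bash
python3 - <<'E'
from h import *
a=snap('top');b=snap('side')
T=lambda u,v:ray(a,110+u/4,115+(v-300)/4); S=lambda u,v:ray(b,110+(u-400)/4,235+(v-300)/4)
print('lens~',tri([T(150,468),S(670,460)]))
print('knobL',tri([T(57,410),S(533,498)]), 'knob2',tri([T(70,437),S(587,502)]))
print('body top corners @.3',[plane(a,110+u/4,115+(v-300)/4,.3)for u,v in[(35,403),(165,338)]])
for n,c,(x,y,w,h) in(('t',a,(125,115,50,50)),('s',b,(110,235,90,110))):
    cv2.imwrite(f'pics/z{n}.png',cv2.resize(c['pixels'][y:y+h,x:x+w],None,fx=400/w,fy=400/w,interpolation=cv2.INTER_CUBIC))
E
```

```text
lens~ (array([0.66377   , 0.2691765 , 0.22870909]), [np.float64(0.00010366429369456738), np.float64(0.00010366429369446579)])
knobL (array([0.69788241, 0.33680641, 0.28056468]), [np.float64(0.0013461834817855441), np.float64(0.0013461834817853455)]) knob2 (array([0.67868633, 0.32768351, 0.26886935]), [np.float64(0.0013757022274892507), np.float64(0.0013757022274892038)])
body top corners @.3 [array([0.69547933, 0.34927856, 0.3       ]), array([0.75251448, 0.24736022, 0.3       ])]
```

```bash
python3 - <<'E'
import cv2,numpy as np
a=cv2.imread('pics/zt.png');b=cv2.imread('pics/zs.png')
a=np.vstack([a,np.zeros((b.shape[0]-a.shape[0],400,3),np.uint8)])
i=np.hstack([a,b]);i=(255*(i/255.)**.5).astype(np.uint8);cv2.imwrite('pics/zz.png',i);print(i.shape)
E
```

```text
(489, 800, 3)
```

View pics/zz.png

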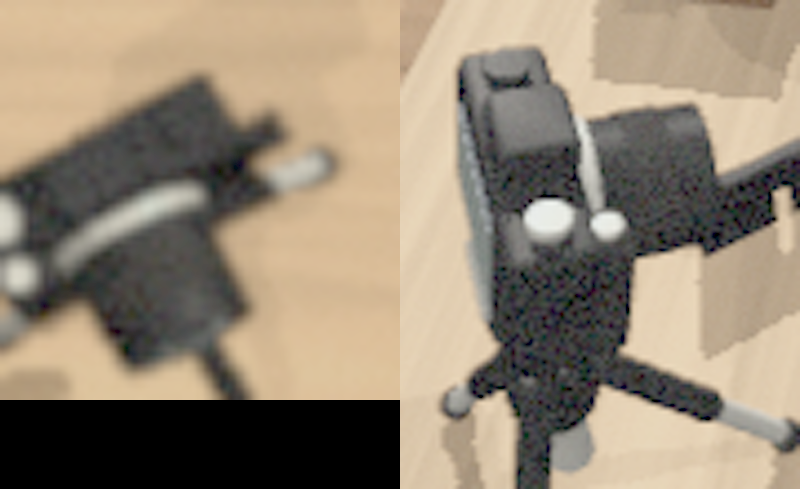

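The left half (top view) shows the lens front rim tips at (130,367) and (245,312), and the barrel sides along about (40,85). The right half (side view) shows the front rim around (703,180), with the barrel running along about (1,-0.13). I'll intersect the two axis planes.

```bash
cat > lens.py <<'E'
from h import *
a=snap('top');b=snap('side')
T=lambda u,v:ray(a,125+u/8,115+v/8); S=lambda u,v:ray(b,110+(u-400)/4.444,235+v/4.444)
X,r=tri([T(187,339),S(703,180)]);print('front',X,r)
for tb in((148,255),(144,257),(152,253)):
  for sl in(.08,.13,.18):
    n1=np.cross(T(187,339)[1],T(*tb)[1]);n2=np.cross(S(703,180)[1],S(603,180+100*sl)[1])
    d=np.cross(n1,n2);d/=np.linalg.norm(d);d*=-np.sign(d[0])
    print(tb,sl,d.round(3),'yaw',np.arctan2(-d[1],-d[0]).round(3),'pitch down',np.arcsin(-d[2]).round(3))
E
python3 lens.py
```

```text
front [0.66361713 0.26705543 0.22466765] [np.float64(0.00022595416966716305), np.float64(0.00022595416966719978)]
(148, 255) 0.08 [-0.866 -0.421 -0.271] yaw 0.453 pitch down 0.274
(148, 255) 0.13 [-0.878 -0.432 -0.204] yaw 0.457 pitch down 0.206
(148, 255) 0.18 [-0.887 -0.441 -0.136] yaw 0.462 pitch down 0.136
(144, 257) 0.08 [-0.832 -0.455 -0.319] yaw 0.5 pitch down 0.325
(144, 257) 0.13 [-0.847 -0.467 -0.254] yaw 0.504 pitch down 0.257
(144, 257) 0.18 [-0.859 -0.477 -0.187] yaw 0.507 pitch down 0.188
(152, 253) 0.08 [-0.895 -0.386 -0.222] yaw 0.407 pitch down 0.224
(152, 253) 0.13 [-0.905 -0.396 -0.154] yaw 0.413 pitch down 0.155
(152, 253) 0.18 [-0.91  -0.405 -0.086] yaw 0.418 pitch down 0.086
```

The pitch comes out at roughly 0.2 rad, which isn't certain enough. I'll take a close wrist-camera look at the lens from the side before grasping.

>>> arm_command(targets=[[5, -2, -4], [66.3, -28.7, -4.3], [66.3, -28.7, -4.3], [66.3, -28.7, -4.3], [66.3, -28.7, -4.3], [66.3, -28.7, -4.3], [66.3, -28.7, -4.3], [66.3, -28.7, -4.3], [66.3, -28.7, -4.3], [66.3, -28.7, -4.3], [66.3, -28.7, -4.3], [66.3, -28.7, -4.3]], grip=1)

```text
validation failed for argument at $.ta...
```

>>> arm_command(targets=[[0, 0, 0], [0, 0, 0], [0, 0, 0]])

```text
validation failed for argument at $.ta...
```

```bash
python3 - <<'E'
from h import *
c=snap('wrist','w1.png');np.savez('w1.npz',**c)
s=bot.get_state();print(s['time_s'],s['tcp_pos'],np.round(s['tool_rot'],3).tolist(),np.round(s['qpos'],3))
for X in([.664,.267,.225],[.71,.29,.235]):print(proj(c,np.array(X),True))
i=(255*(c['pixels']/255.)**.5).astype(np.uint8)
cv2.imwrite('pics/w1b.png',i)
E
```

```text
0.5 [ 0.24900873 -0.4903695   0.18733075] [[0.892, 0.453, -0.0], [0.453, -0.892, 0.0], [-0.0, -0.0, -1.0]] [-1.186  0.351  1.652 -0.     1.139 -0.085]
(np.float64(-25.575506931352322), np.float64(-191.54471302599137))
(np.float64(-17.361637874726625), np.float64(-207.13700348739332))
```

View pics/w1b.png

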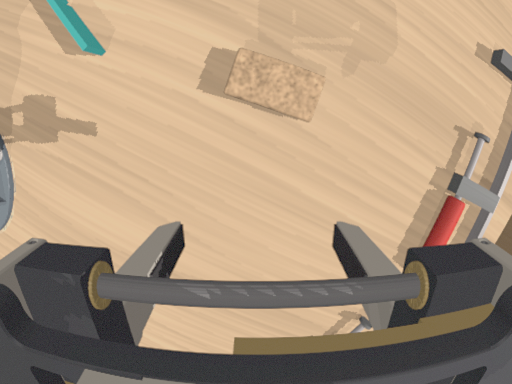

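That picture shows only the start view, because the rows need 4 numbers and no move happened. The gripper fills the lower 40% of the wrist image, below row 230. Resending.

>>> arm_command(targets=[[5, -2, -6, 0], [66.3, -30, -8, 0], [66.3, -30, -8, 0], [66.3, -30, -8, 0], [66.3, -30, -8, 0], [66.3, -30, -8, 0], [66.3, -30, -8, 0], [66.3, -30, -8, 0], [66.3, -30, -8, 0], [66.3, -30, -8, 0], [66.3, -30, -8, 0], [66.3, -30, -8, 0]], grip=1)

```text
time_s: 2.0
tcp_pos: [0.7054, 0.079, 0.2674]
tool_rot: [[0.892, 0.453, 0.0], [0.453, -0.892, -0.0], [0.0, 0.0, -1.0]]
wrist_force: [-0.5, -1.2, -0.0]
gripper_width: 0.0934
grip_force: 0.0
```

>>> arm_command(targets=[[0, 0, 0, 0], [0, 0, 0, 0], [0, 0, 0, 0]])

```text
time_s: 2.38
tcp_pos: [0.7039, 0.076, 0.2678]
tool_rot: [[0.892, 0.452, 0.0], [0.452, -0.892, -0.0], [0.0, 0.0, -1.0]]
wrist_force: [0.1, -0.3, -0.0]
gripper_width: 0.093
grip_force: 0.0
```

```bash
python3 - <<'E'
from h import *
c=snap('wrist','w2.png');np.savez('w2.npz',**c)
s=bot.get_state();print(s['time_s'],s['tcp_pos'],np.round(s['tool_rot'],3).tolist(),np.round(s['qpos'],3))
for X in([.664,.267,.225],[.71,.29,.235]):print(proj(c,np.array(X),True))
i=(255*(c['pixels'][0:260,0:350]/255.)**.5).astype(np.uint8)
cv2.imwrite('pics/w2b.png',cv2.resize(i,None,fx=2.2,fy=2.2,interpolation=cv2.INTER_CUBIC))
E
```

```text
2.425 [0.70398792 0.07604025 0.26792799] [[0.892, 0.451, 0.0], [0.451, -0.892, -0.0], [0.0, 0.0, -1.0]] [ 0.042  0.599  1.072 -0.     1.47   1.144]
(np.float64(58.90929816547626), np.float64(146.38738970182644))
(np.float64(49.30687833716388), np.float64(92.54134409457545))
```

View pics/w2b.png

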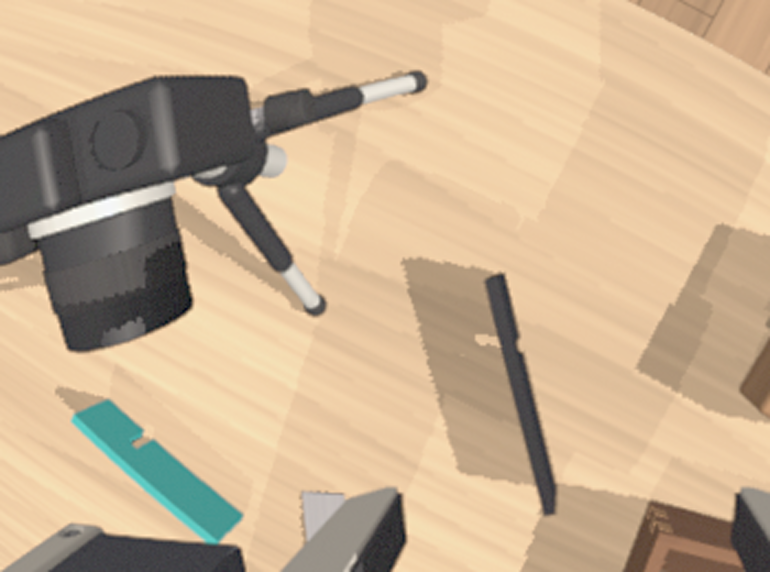

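The wrist view (2.2x scale) shows the barrel well: front rim tips at (70,348) and (191,303), sides (45,262)→(70,348) and (174,215)→(191,303), axis from about (109,238) to (130,326). The turquoise and black boards are separate from it.

```bash
cat >> lens.py <<'E'
print('---')
w=dict(np.load('w2.npz'))
W=lambda u,v:ray(w,u/2.2-.25,v/2.2-.25,True)
X,r=tri([T(187,339),S(703,180),W(130,326)]);print('front',X,np.round(r,4))
for P in([T(187,339),W(130,326)],[S(703,180),W(130,326)]): print(tri(P)[0].round(4))
nn=lambda p,q:(lambda n:n/np.linalg.norm(n))(np.cross(p[1],q[1]))
# silhouette planes tangent to cylinder: their normals are all perpendicular to axis
N={'Tl':nn(T(85,285),T(130,367)),'Tr':nn(T(213,232),T(245,312)),'St':nn(S(595,119),S(690,105)),'Sb':nn(S(635,255),S(697,248)),
 'Wl':nn(W(45,262),W(70,348)),'Wr':nn(W(174,215),W(191,303))}
def ax(k):
    d=np.linalg.svd(np.array([N[i] for i in k]))[2][-1];d*=-np.sign(d[0]);return d.round(3),'yaw',np.arctan2(-d[1],-d[0]).round(3),'pitch',np.arcsin(-d[2]).round(3)
for k in(list(N),['Wl','Wr','St','Sb'],['Wl','Wr','Tl','Tr'],['Wl','Wr'],['St','Sb']):print(k,ax(k))
# camera-top edge (level y axis): camera body long edges in wrist and top
E
python3 lens.py|sed -n '/---/,$p'
```

```text
---
front [0.66320068 0.26691009 0.22503208] [0.0005 0.0004 0.0007]
[0.6632 0.2664 0.2261]
[0.6629 0.2669 0.2248]
['Tl', 'Tr', 'St', 'Sb', 'Wl', 'Wr'] (array([-0.863, -0.445, -0.237]), 'yaw', np.float64(0.476), 'pitch', np.float64(0.24))
['Wl', 'Wr', 'St', 'Sb'] (array([-0.858, -0.456, -0.238]), 'yaw', np.float64(0.489), 'pitch', np.float64(0.24))
['Wl', 'Wr', 'Tl', 'Tr'] (array([-0.862, -0.424, -0.278]), 'yaw', np.float64(0.457), 'pitch', np.float64(0.281))
['Wl', 'Wr'] (array([-0.868, -0.373, -0.327]), 'yaw', np.float64(0.406), 'pitch', np.float64(0.334))
['St', 'Sb'] (array([-0.927,  0.058,  0.371]), 'yaw', np.float64(-0.063), 'pitch', np.float64(-0.381))
```

Lens front at (0.663,0.267,0.225), yaw about 0.48, pitch about 0.24 down. The board therefore has to tilt by about 0.24 rad, but the moves offer only a turn about tool z. I'll test, gripper empty and high above everything, how a pose beyond reach is "approached" and whether the tool tilts outward there.

>>> arm_command(targets=[[0, 0, -6, 0], [0, 0, -12, 0], [0, 0, -18, 0], [0, 0, -24, 0], [0, 0, -30, 0], [0, 0, -34, 0], [15, -13, -34, 0], [15, -13, -34, 0], [15, -13, -34, 0], [29, -25, -34, 0], [29, -25, -34, 0], [29, -25, -34, 0]])

```text
time_s: 4.03
tcp_pos: [0.693, 0.2949, 0.5044]
tool_rot: [[0.891, 0.453, 0.031], [0.452, -0.892, 0.013], [0.033, 0.002, -0.999]]
wrist_force: [0.0, -0.9, -0.4]
gripper_width: 0.0933
grip_force: 0.0
```

```bash
python3 - <<'E'
from h import *
s=bot.get_state();print(s['time_s'],s['tcp_pos'],np.round(s['tool_rot'],3).tolist(),np.round(s['qpos'],3),np.round(s['joint_vel'],2))
E
```

```text
4.025 [0.69299226 0.2949436  0.504375  ] [[0.891, 0.453, 0.031], [0.452, -0.892, 0.013], [0.033, 0.002, -0.999]] [0.34  0.878 0.013 0.003 2.216 1.442] [ 0.24  0.11 -0.01 -0.   -0.14  0.25]
```

At the reach limit (joint 3 at its stop) the tool does tilt outward, by 0.034 rad so far. Next I'll push further to see how much it tilts and whether the tilt is kept.

>>> arm_command(targets=[[20, 0, 0, 0], [20, 0, 0, 0], [20, 0, 0, 0], [20, 0, 0, 0]])

```text
time_s: 4.53
tcp_pos: [0.7425, 0.3257, 0.4383]
tool_rot: [[0.889, 0.452, 0.067], [0.451, -0.892, 0.029], [0.073, 0.005, -0.997]]
wrist_force: [0.1, -1.0, 0.2]
gripper_width: 0.0928
grip_force: 0.0
```

>>> arm_command(targets=[[-3, 0, 0, 0], [-6, 0, 0, 0], [-10, 0, 0, 0]])

```text
time_s: 4.9
tcp_pos: [0.6607, 0.284, 0.4334]
tool_rot: [[0.889, 0.452, 0.069], [0.451, -0.892, 0.03], [0.075, 0.005, -0.997]]
wrist_force: [1.6, 0.7, 0.0]
gripper_width: 0.0932
grip_force: 0.0
```

The tilt is kept in the commanded pose, so a reach-limit push can supply the pitch later. The present 0.073 rad tilt lies almost along the board's length, so it doesn't hinder the grasp, and I can cancel it in the final push. Now I go above the board, flipping the tool half round for joint-6 range.

>>> arm_command(targets=[[-31.4, 33.1, -2.2, -0.18], [-31.4, 33.1, -2.2, -0.36], [-31.4, 33.1, -2.2, -0.54], [-31.4, 33.1, -2.2, -0.72], [-32.4, 33.1, 11, -0.9], [-32.4, 33.1, 11, -1.08], [-32.4, 33.1, 11, -1.26], [-32.4, 33.1, 11, -1.42], [-32.4, 33.1, 11, -1.42], [-32.4, 33.1, 11, -1.42]])

```text
time_s: 6.15
tcp_pos: [0.5312, -0.1535, 0.3025]
tool_rot: [[-0.311, 0.948, 0.069], [0.95, 0.31, 0.029], [0.006, 0.075, -0.997]]
wrist_force: [0.2, -0.3, 0.5]
gripper_width: 0.0932
grip_force: 0.0
```

>>> arm_command(targets=[[0, 0, 0, -0.18], [0, 0, 0, -0.36], [0, 0, 0, -0.54], [0, 0, 0, -0.72], [0, 0, 0, -0.9], [0, 0, 0, -1.08], [0, 0, 0, -1.26], [0, 0, 0, -1.41], [0, 0, 0, -1.41], [0, 0, 0, -1.41]])

```text
time_s: 7.4
tcp_pos: [0.5313, -0.1529, 0.3021]
tool_rot: [[-0.985, -0.155, 0.069], [-0.153, 0.988, 0.029], [-0.073, 0.018, -0.997]]
wrist_force: [-0.9, 0.1, -0.9]
gripper_width: 0.0934
grip_force: 0.0
```

```bash
python3 - <<'E'
from h import *
c=snap('wrist','w3.png');np.savez('w3.npz',**c)
s=bot.get_state();R=np.array(s['tool_rot']);p=np.array(s['tcp_pos']);print(s['time_s'],p,np.round(R,3).tolist(),np.round(s['qpos'],3))
u=np.array([np.cos(.16),np.sin(.16),0]);m=np.array([.549,-.151,.058])
for x in(-.083,-.02,.03,.083):print(x,np.round(proj(c,m+x*u,True),1))
print('yaw',np.arctan2(R[1,0],R[0,0]),np.arctan2(R[0,1],-R[1,1]),'shift cm',R.T@(np.array([.530,-.154,.026])-p)*100)
cv2.imwrite('pics/w3c.png',cv2.resize(c['pixels'],None,fx=1.5,fy=1.5))
E
```

```text
7.45 [ 0.53113324 -0.15304558  0.30185988] [[-0.985, -0.156, 0.068], [-0.154, 0.988, 0.029], [-0.072, 0.018, -0.997]] [-0.395  0.23   1.532  0.055  1.327 -2.133]
-0.083 [254.7 103.5]
-0.02 [254.9 145.8]
0.03 [255.2 177.9]
0.083 [255.4 209.6]
yaw -2.986543958614908 -2.9852332313039596 shift cm [ 2.11674262 -0.57636628 27.49901593]
```

View pics/w3c.png

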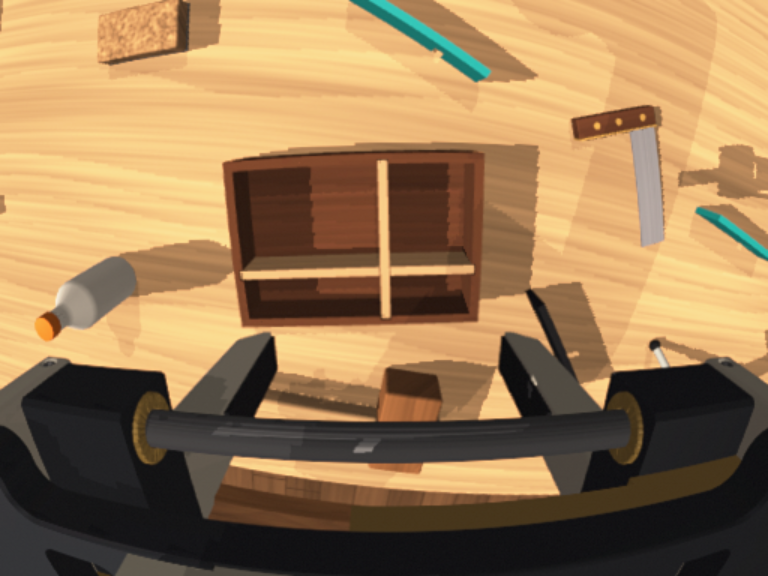

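The wrist view (1.5x) shows the light cross partition running vertically from (382,160) to (385,318) and crossing the long one at (385,270). That's within about 2 px of my prediction, so I descend and grip.

>>> arm_command(targets=[[1.9, -0.5, 6, 0], [1.9, -0.5, 12, 0], [1.9, -0.5, 18, 0], [1.9, -0.5, 22, 0], [1.9, -0.5, 24, 0], [1.9, -0.5, 26, 0], [1.9, -0.5, 27.3, 0], [1.9, -0.5, 27.3, 0], [1.9, -0.5, 27.3, 0]])

```text
time_s: 8.57
tcp_pos: [0.5318, -0.1536, 0.0284]
tool_rot: [[-0.985, -0.158, 0.069], [-0.156, 0.987, 0.029], [-0.072, 0.018, -0.997]]
wrist_force: [0.6, -0.1, 0.7]
gripper_width: 0.0928
grip_force: 0.0
```

>>> arm_command(targets=[[0, 0, 0, 0], [0, 0, 0, 0], [0, 0, 0, 0], [0, 0, 0, 0], [0, 0, 0, 0], [0, 0, 0, 0]], grip=-1)

```text
time_s: 9.32
tcp_pos: [0.5314, -0.1534, 0.0277]
tool_rot: [[-0.985, -0.158, 0.068], [-0.157, 0.987, 0.029], [-0.071, 0.018, -0.997]]
wrist_force: [0.2, -0.4, 0.1]
gripper_width: 0.0375
grip_force: 0.0
```

>>> arm_command(targets=[[0, 0, 0, 0], [0, 0, 0, 0], [0, 0, 0, 0], [0, 0, 0, 0], [0, 0, 0, 0], [0, 0, 0, 0]])

```text
time_s: 10.07
tcp_pos: [0.5314, -0.1534, 0.0277]
tool_rot: [[-0.985, -0.158, 0.068], [-0.157, 0.987, 0.029], [-0.072, 0.018, -0.997]]
wrist_force: [0.3, -1.1, 0.4]
gripper_width: 0.0004
grip_force: 0.3
```

Fingers shut to 0.4 mm, so they missed the board. Time for a look.

```bash
python3 - <<'E'
from h import *
c=snap('wrist','w4.png');np.savez('w4.npz',**c)
b=snap('side')
k=c['pixels'];z=cv2.resize(b['pixels'][150:270,190:330],(448,384),interpolation=cv2.INTER_CUBIC)
i=np.hstack([k[:, 60:400],z]);cv2.imwrite('pics/w4c.png',(255*(i/255.)**.6).astype(np.uint8));print(i.shape,bot.get_state()['gripper_width'])
E
```

```text
(384, 788, 3) 0.0005272328943742781
```

View pics/w4c.png

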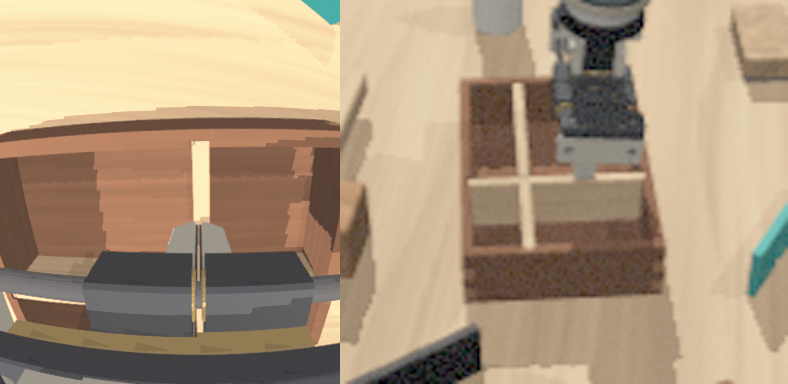

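```bash
python3 - <<'E'
from h import *
b=snap('side','s5.png');a=snap('top','t5.png');w=dict(np.load('w4.npz'))
p=np.array(bot.get_state()['tcp_pos'])
for z in(.028,.04,.058,.07,.09):
    q=np.array([p[0],p[1],z]);print(z,np.round(proj(b,q),1),np.round(proj(w,q,True),1))
u=np.array([np.cos(.16),np.sin(.16),0]);m=np.array([.549,-.151,.058])
for x in(-.083,-.02,.03,.083):print(x,np.round(proj(b,m+x*u),1),np.round(proj(w,m+x*u,True),1))
print(np.linalg.inv(w['camera_from_world'])[:3,3])
z=cv2.resize(b['pixels'][175:235,220:300],(800,600),interpolation=cv2.INTER_CUBIC)
cv2.imwrite('pics/s5c.png',(255*(z/255.)**.5).astype(np.uint8))
E
```

```text
0.028 [264.6 212.3] [259.1 219. ]
0.04 [264.7 209.4] [259.4 226.7]
0.058 [264.8 204.9] [260.1 240. ]
0.07 [264.8 201.9] [260.6 250.2]
0.09 [265.  196.7] [261.5 270.1]
-0.083 [286.4 204.2] [259.5 133.5]
-0.02 [265.5 204.8] [259.4 236.8]
0.03 [248.9 205.3] [259.3 298.7]
0.083 [231.2 205.8] [259.2 346.6]
[ 0.44220526 -0.17190794  0.21757509]
```

View pics/s5c.png

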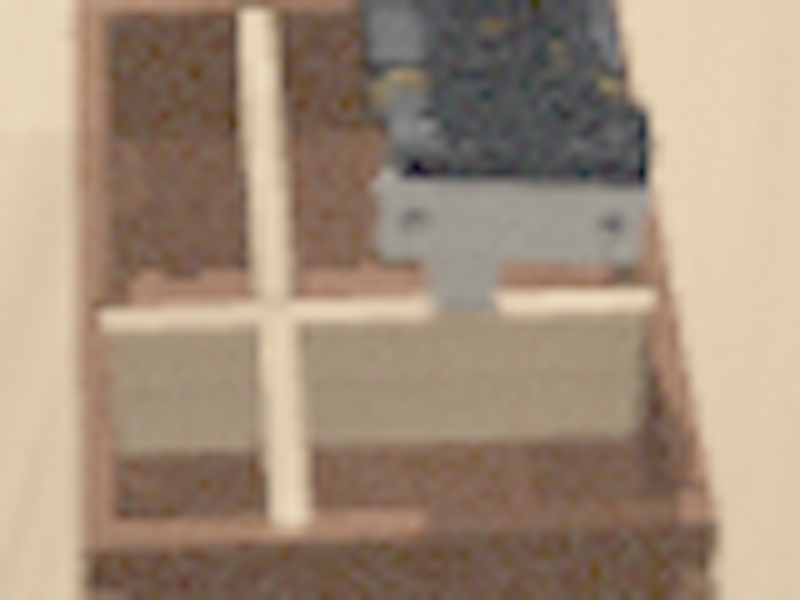

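The side crop shows the shut fingertips ending at the board's top line, about (465,308) in the crop, instead of straddling the board. I'll check numerically where the tips really are, using the known camera-to-tool geometry with the fingers open and shut.

```bash
python3 - <<'E'
from h import *
w=dict(np.load('w3.npz'));R=np.array([[-.985,-.156,.068],[-.154,.988,.029],[-.072,.018,-.997]]);p=np.array([.53113,-.15305,.30186])
for z in(0,-.019,-.03,-.04):
  for y in(-.0465,.0465):
    print(z,y,[np.round(proj(w,p+R@np.array([x,y,z]),True),0).tolist() for x in(-.0075,.0075)])
i=w['pixels'];g=cv2.cvtColor(i,cv2.COLOR_BGR2GRAY)
print('w3 col 176 rows 212-262',g[212:262:2,176].tolist());print('w3 col 182',g[212:262:2,182].tolist())
print('row 230 cols 150-200',g[230,150:200:2].tolist())
i=dict(np.load('w4.npz'))['pixels'];
for r in(215,225,235,245,260):print('w4',r,[ (int(c[2])) for c in i[r,222:300:2]])
s=cv2.imread('pics/s5.png')
for c in(262,264,266,268,272,276):print('side col',c,s[196:222,c,2].tolist())
E
```

```text
0 -0.0465 [[195.0, 228.0], [193.0, 208.0]]
0 0.0465 [[323.0, 228.0], [324.0, 208.0]]
-0.019 -0.0465 [[189.0, 239.0], [187.0, 218.0]]
-0.019 0.0465 [[328.0, 239.0], [330.0, 218.0]]
-0.03 -0.0465 [[186.0, 246.0], [184.0, 224.0]]
-0.03 0.0465 [[332.0, 246.0], [334.0, 224.0]]
-0.04 -0.0465 [[182.0, 253.0], [180.0, 231.0]]
-0.04 0.0465 [[336.0, 253.0], [338.0, 231.0]]
w3 col 176 rows 212-262 [60, 87, 86, 179, 186, 93, 90, 90, 89, 66, 29, 18, 16, 17, 16, 16, 17, 17, 15, 16, 17, 17, 15, 17, 16]
w3 col 182 [70, 88, 84, 201, 194, 206, 100, 59, 45, 36, 28, 20, 15, 14, 14, 12, 15, 15, 16, 41, 89, 123, 140, 140, 85]
row 230 cols 150-200 [216, 218, 174, 87, 90, 90, 90, 90, 90, 90, 91, 90, 91, 66, 17, 14, 36, 212, 220, 220, 220, 219, 219, 218, 217]
w4 215 [148, 148, 148, 148, 149, 148, 148, 148, 149, 148, 148, 148, 149, 136, 134, 137, 255, 254, 254, 254, 255, 255, 255, 255, 108, 95, 96, 97, 97, 98, 97, 96, 96, 97, 96, 96, 96, 96, 95]
w4 225 [155, 155, 156, 156, 155, 156, 156, 156, 153, 142, 124, 114, 113, 114, 115, 115, 114, 57, 118, 58, 113, 115, 115, 114, 114, 115, 113, 108, 102, 101, 101, 101, 
[... 715 characters left out ...]
08, 83, 68, 63]
side col 264 [98, 100, 100, 100, 101, 93, 96, 100, 100, 94, 106, 103, 104, 108, 107, 105, 107, 101, 106, 105, 105, 109, 107, 76, 71, 66]
side col 266 [100, 98, 101, 100, 100, 100, 97, 98, 97, 89, 105, 105, 104, 107, 111, 109, 106, 103, 104, 104, 108, 109, 107, 78, 69, 68]
side col 268 [101, 100, 101, 102, 96, 95, 99, 97, 98, 87, 112, 106, 106, 109, 106, 110, 103, 106, 105, 107, 106, 109, 109, 74, 69, 67]
side col 272 [104, 103, 99, 101, 102, 106, 108, 107, 180, 208, 156, 111, 109, 109, 110, 110, 104, 104, 105, 106, 110, 109, 98, 69, 64, 66]
side col 276 [100, 101, 102, 100, 97, 96, 100, 105, 199, 208, 139, 105, 104, 108, 107, 109, 102, 107, 107, 106, 104, 105, 84, 63, 55, 56]
```

The open-finger pixels agree: the real fingertips sit about 30 mm behind the reported TCP, so they closed just above the board. I'll open, go down another 2.4 cm, shift 0.7 cm away from the crossing, and regrip.

>>> arm_command(targets=[[0.7, 0, -0.5, 0], [0.7, 0, -0.5, 0], [0.7, 0, -0.5, 0], [0.7, 0, -0.5, 0], [0.7, 0, -0.5, 0], [0.7, 0, -0.5, 0], [0.7, 0, -0.5, 0], [0.8, 0, 0.5, 0], [0.9, 0, 1.5, 0], [0.9, 0, 2.4, 0], [0.9, 0, 2.4, 0]], grip=0.3)

```text
time_s: 11.65
tcp_pos: [0.5237, -0.1539, 0.0021]
tool_rot: [[-0.985, -0.158, 0.066], [-0.157, 0.987, 0.03], [-0.07, 0.019, -0.997]]
wrist_force: [0.4, 0.6, 1.1]
gripper_width: 0.0603
grip_force: 0.0
```

>>> arm_command(targets=[[0, 0, 0, 0], [0, 0, 0, 0], [0, 0, 0, 0], [0, 0, 0, 0], [0, 0, 0, 0], [0, 0, 0, 0], [0, 0, 0, 0], [0, 0, 0, 0]], grip=-1)

```text
time_s: 12.65
tcp_pos: [0.5241, -0.154, 0.0031]
tool_rot: [[-0.985, -0.158, 0.068], [-0.157, 0.987, 0.029], [-0.071, 0.018, -0.997]]
wrist_force: [0.3, 2.2, 2.1]
gripper_width: 0.0089
grip_force: 30.0
```

Gripped: 8.9 mm opening, 30 N. Now a straight vertical lift.

>>> arm_command(targets=[[-0.07, 0.02, -1, 0], [-0.18, 0.05, -2.5, 0], [-0.3, 0.08, -4.2, 0], [-0.43, 0.11, -6, 0], [-0.64, 0.16, -9, 0], [-0.92, 0.23, -13, 0], [-1.28, 0.32, -18, 0], [-1.28, 0.32, -18, 0]])

```text
time_s: 13.65
tcp_pos: [0.5261, -0.1552, 0.1886]
tool_rot: [[-0.985, -0.158, 0.076], [-0.156, 0.987, 0.026], [-0.079, 0.014, -0.997]]
wrist_force: [0.7, 0.0, -0.9]
gripper_width: 0.0086
grip_force: 30.0
```

```bash
python3 - <<'E'
from h import *
c=snap('wrist','w6.png');np.savez('w6.npz',**c);b=snap('side','s6.png')
s=bot.get_state();R=np.array(s['tool_rot']);p=np.array(s['tcp_pos']);np.savez('st6.npz',R=R,p=p);print(s['time_s'],p,s['gripper_width'],s['grip_force'],np.round(s['wrist_force'],2))
z=cv2.resize(b['pixels'][110:250,190:350],(480,420),interpolation=cv2.INTER_CUBIC)
k=c['pixels'][36:,100:420];k=cv2.resize(k,(320,348));k=np.vstack([k,np.zeros((72,320,3),np.uint8)])
cv2.imwrite('pics/c6.png',(255*(np.hstack([k,z])/255.)**.6).astype(np.uint8))
E
```

```text
13.75 [ 0.52408424 -0.15436365  0.18437574] 0.008789298235604419 29.97989773750305 [-0.69 -1.09 -1.75]
```

View pics/c6.png

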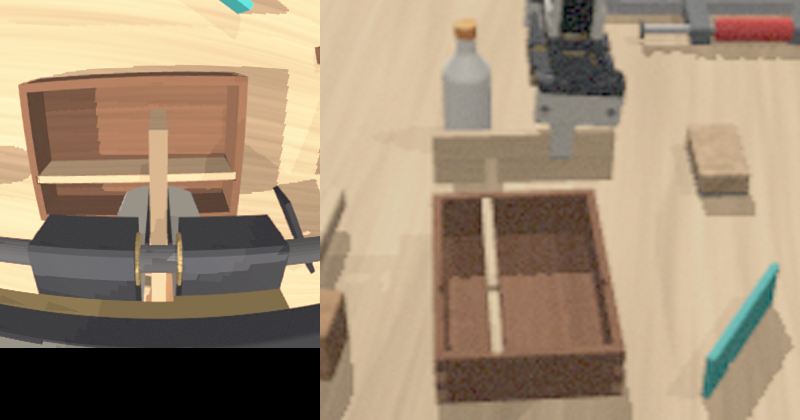

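The board is up in the gripper and level (side crop (433,137)–(612,130), notch at (490,175)), and the tray and long partition stayed in place. Next I work out the board pose in the tool and the tilt needed.

```bash
cat > plan.py <<'E'
from h import *
from scipy.spatial.transform import Rotation as Ro
def axes(yaw):return np.array([[np.cos(yaw),-np.sin(yaw),0],[np.sin(yaw),np.cos(yaw),0],[0,0,1.]])
Rg=np.array([[-.985,-.158,.068],[-.157,.987,.029],[-.071,.018,-.997]]);Rg=Ro.from_matrix(Rg).as_matrix();pg=np.array([.5241,-.154,.0031])
BR=Rg.T@axes(.157);Bp=Rg.T@(np.array([.550,-.151,.006])-pg)   # board in tool
L=np.array([.6632,.2669,.2250]);ly,lp=.48,.24
lx=np.array([np.cos(ly)*np.cos(lp),np.sin(ly)*np.cos(lp),np.sin(lp)]);lyv=np.array([-np.sin(ly),np.cos(ly),0]);lz=np.cross(lx,lyv)
LR=np.stack([lx,lyv,lz],1)
Bdes=np.stack([-lyv,lx,lz],1)  # board x along -lens y
Rdes=Bdes@BR.T; N=np.array([.03,0,.0135])
pdes=L-.15*lx-Rdes@(BR@N+Bp)
def report(R,p):
    B=R@BR;n=p+R@(BR@N+Bp)
    ang=lambda a,b:np.arccos(min(1,abs(a@b)))
    print('notch in lens',(LR.T@(n-L)).round(4),'square',ang(B[:,1],lx).round(3),'level',ang(B[:,0],lyv).round(3))
    zt=R[:,2];print('tilt',np.arccos(-zt[2]).round(3),'az',np.arctan2(zt[1],zt[0]).round(3))
if __name__=='__main__':
    s=bot.get_state();R=Ro.from_matrix(np.array(s['tool_rot'])).as_matrix();p=np.array(s['tcp_pos']);print(s['time_s'],p.round(4),R.round(3).tolist(),np.round(s['qpos'],3),s['grip_force'])
    report(R,p);print('DES');report(Rdes,pdes);print(pdes,Rdes.round(3).tolist())
    b=cv2.imread('pics/s6.png')
    for q in([-.083,0,.052],[.083,0,.052],[.083,0,0],[.03,0,.027]):
        print(q,np.round(proj(snap('side'),p+R@(BR@np.array(q)+Bp)),1)) if 0 else None
    print('shift cm',(R.T@(pdes-p)*100).round(2))
    d=R.T@Rdes; print('turn', Ro.from_matrix(d).as_rotvec().round(3))
E
python3 plan.py; python3 - <<'E'
from plan import *
b=snap('side');z=np.load('st6.npz');R=Ro.from_matrix(z['R']).as_matrix();p=z['p']
for q in([-.083,0,.052],[.083,0,.052],[.083,0,0],[.03,0,.027]):print(q,np.round(proj(b,p+R@(BR@np.array(q)+Bp)),1))
E
```

```text
13.75 [ 0.5241 -0.1544  0.1844] [[-0.985, -0.158, 0.069], [-0.156, 0.987, 0.029], [-0.073, 0.017, -0.997]] [-0.402  0.316  1.711  0.061  1.062 -2.159] 29.97989773750305
notch in lens [-0.2633 -0.3282  0.0396] square 1.257 level 1.247
tilt 0.075 az 0.391
DES
notch in lens [-0.15  0.    0.  ] square 0.0 level 0.0
tilt 0.268 az 0.207
[0.51247516 0.25162249 0.17367293] [[-0.446, 0.857, 0.259], [0.892, 0.448, 0.054], [-0.07, 0.255, -0.964]]
shift cm [-5.12 40.25  2.15]
turn [-0.118 -0.171  1.25 ]
[-0.083, 0, 0.052] [289.6 153.7]
[0.083, 0, 0.052] [228.5 154.9]
[0.083, 0, 0] [229.2 170.5]
[0.03, 0, 0.027] [248.1 162.2]
```

The board pose in the gripper agrees with the side picture to about 2 px. The tool needs 0.19 rad more tilt toward azimuth 0.13, plus a 1.25 turn. I'll go up to the reach limit at that azimuth and push outward.

>>> arm_command(targets=[[-3, 3, -6, 0.18], [-6, 6, -12, 0.36], [-10, 9, -16, 0.54], [-13, 13, -20, 0.72], [-17, 16, -24, 0.9], [-20, 19, -28, 1.08], [-23.4, 21.8, -29.6, 1.25], [-23.4, 21.8, -29.6, 1.25], [-53.4, 20.8, -27.4, 1.25], [-53.4, 20.8, -27.4, 1.25], [-53.4, 20.8, -27.4, 1.25], [-53.4, 20.8, -27.4, 1.25]])

```text
time_s: 15.3
tcp_pos: [0.8106, 0.1031, 0.4421]
tool_rot: [[-0.46, 0.883, 0.097], [0.888, 0.459, 0.034], [-0.015, 0.101, -0.995]]
wrist_force: [-0.1, 0.2, -0.9]
gripper_width: 0.0087
grip_force: 30.0
```

```bash
python3 plan.py
```

```text
15.3 [0.8106 0.1031 0.4421] [[-0.46, 0.883, 0.097], [0.888, 0.459, 0.034], [-0.015, 0.101, -0.995]] [ 0.059  0.96   0.016  0.032  2.066 -0.403] 29.980140924453735
notch in lens [ 0.106  -0.2702  0.211 ] square 0.157 level 0.057
tilt 0.102 az 0.334
DES
notch in lens [-0.15  0.    0.  ] square 0.0 level 0.0
tilt 0.268 az 0.207
[0.51247516 0.25162249 0.17367293] [[-0.446, 0.857, 0.259], [0.892, 0.448, 0.054], [-0.07, 0.255, -0.964]]
shift cm [ 27.28 -22.23  24.32]
turn [-0.157 -0.057  0.004]
```

>>> arm_command(targets=[[-10.5, 30, -17, 0], [-10.5, 30, -17, 0], [-10.5, 30, -17, 0], [-10.5, 30, -17, 0], [-10.5, 30, -17, 0], [-10.5, 30, -17, 0]])

```text
time_s: 16.05
tcp_pos: [0.8172, 0.1062, 0.4571]
tool_rot: [[-0.458, 0.877, 0.145], [0.888, 0.457, 0.039], [-0.032, 0.147, -0.989]]
wrist_force: [-0.5, 0.7, -0.7]
gripper_width: 0.0089
grip_force: 30.0
```

```bash
python3 plan.py|head -3
```

```text
16.05 [0.8172 0.1062 0.4571] [[-0.458, 0.877, 0.145], [0.888, 0.457, 0.039], [-0.032, 0.147, -0.989]] [ 0.061  0.945  0.013  0.034  2.035 -0.399] 29.980369806289673
notch in lens [ 0.1162 -0.2704  0.2248] square 0.11 level 0.039
tilt 0.151 az 0.265
```

>>> arm_command(targets=[[-10.5, 30, -17, 0], [-10.5, 30, -17, 0], [-10.5, 30, -17, 0], [-10.5, 30, -17, 0], [-10.5, 30, -17, 0], [-10.5, 30, -17, 0], [-10.5, 30, -17, 0], [-10.5, 30, -17, 0], [-10.5, 30, -17, 0], [-10.5, 30, -17, 0], [-10.5, 30, -17, 0], [-10.5, 30, -17, 0]])

```text
time_s: 17.55
tcp_pos: [0.8206, 0.1083, 0.4734]
tool_rot: [[-0.455, 0.87, 0.187], [0.889, 0.456, 0.045], [-0.046, 0.186, -0.981]]
wrist_force: [-0.8, -0.1, -0.9]
gripper_width: 0.009
grip_force: 30.0
```

```bash
python3 plan.py
```

```text
17.55 [0.8206 0.1083 0.4734] [[-0.455, 0.87, 0.187], [0.889, 0.456, 0.045], [-0.046, 0.186, -0.981]] [ 0.063  0.927  0.013  0.037  2.011 -0.396] 29.98055934906006
notch in lens [ 0.1235 -0.2698  0.2406] square 0.07 level 0.025
tilt 0.193 az 0.237
DES
notch in lens [-0.15  0.    0.  ] square 0.0 level 0.0
tilt 0.268 az 0.207
[0.51247516 0.25162249 0.17367293] [[-0.446, 0.857, 0.259], [0.892, 0.448, 0.054], [-0.07, 0.255, -0.964]]
shift cm [ 28.15 -25.88  24.31]
turn [-0.07  -0.025  0.004]
```

>>> arm_command(targets=[[-10, 28, 5, 0], [-10, 28, 5, 0], [-10, 28, 5, 0], [-10, 28, 5, 0], [-10, 28, 5, 0], [-10, 28, 5, 0]])

```text
time_s: 18.3
tcp_pos: [0.8881, 0.1194, 0.3839]
tool_rot: [[-0.452, 0.862, 0.23], [0.89, 0.454, 0.051], [-0.061, 0.228, -0.972]]
wrist_force: [-0.0, 0.1, -0.3]
gripper_width: 0.0087
grip_force: 30.0
```

```bash
python3 plan.py
```

```text
18.3 [0.8881 0.1194 0.3839] [[-0.452, 0.862, 0.23], [0.89, 0.454, 0.051], [-0.061, 0.228, -0.972]] [ 0.07   1.043  0.013  0.036  1.85  -0.394] 29.980536103248596
notch in lens [ 0.1649 -0.2909  0.139 ] square 0.028 level 0.01
tilt 0.238 az 0.217
DES
notch in lens [-0.15  0.    0.  ] square 0.0 level 0.0
tilt 0.268 az 0.207
[0.51247516 0.25162249 0.17367293] [[-0.446, 0.857, 0.259], [0.892, 0.448, 0.054], [-0.07, 0.255, -0.964]]
shift cm [ 30.03 -31.16  12.45]
turn [-0.028 -0.01   0.004]
```

The orientation is now within 0.03 rad of the goal. Next: move back, then sideways in front of the lens.

>>> arm_command(targets=[[1.5, -6, 0.2, 0], [3, -12, 0.5, 0], [4.5, -18, 0.7, 0], [6, -24, 1, 0], [7.4, -29.9, 1.2, 0], [11, -30.1, 3, 0], [16, -30.3, 5.5, 0], [20, -30.5, 7.4, 0], [24, -30.7, 9.4, 0], [27, -31, 11, 0], [28.5, -31, 11.8, 0], [28.5, -31, 11.8, 0]])

```text
time_s: 19.8
tcp_pos: [0.5193, 0.2387, 0.1819]
tool_rot: [[-0.453, 0.861, 0.23], [0.889, 0.454, 0.051], [-0.061, 0.228, -0.972]]
wrist_force: [0.1, 0.1, -1.3]
gripper_width: 0.0088
grip_force: 30.0
```

```bash
cat >> plan.py <<'E'
    w=snap('wrist','w7.png');b=snap('side','s7.png');np.savez('f7.npz',p=p,R=R)
    for q in([-.083,0,.052],[.083,0,.052],[.083,0,0],[.03,0,.027]):
        X=p+R@(BR@np.array(q)+Bp);print(q,X.round(3),'side',np.round(proj(b,X),1),'wrist',np.round(proj(w,X,True),1))
    print('lens side',np.round(proj(b,L),1),'wrist',np.round(proj(w,L,True),1))
E
python3 plan.py
```

```text
19.8 [0.5193 0.2387 0.1819] [[-0.453, 0.861, 0.23], [0.889, 0.454, 0.051], [-0.061, 0.228, -0.972]] [ 0.369  0.277  1.793 -0.048  0.836 -0.082] 29.980807900428772
notch in lens [-0.1473 -0.0148  0.0074] square 0.028 level 0.011
tilt 0.238 az 0.218
DES
notch in lens [-0.15  0.    0.  ] square 0.0 level 0.0
tilt 0.268 az 0.207
[0.51247516 0.25162249 0.17367293] [[-0.446, 0.857, 0.259], [0.892, 0.448, 0.054], [-0.07, 0.255, -0.964]]
shift cm [ 1.51 -0.19  0.71]
turn [-0.028 -0.01   0.005]
[-0.083, 0, 0.052] [0.482 0.283 0.236] side [270.8 287.1] wrist [260.3 157.2]
[0.083, 0, 0.052] [0.559 0.136 0.234] side [240.7 229.2] wrist [258.9 375.6]
[0.083, 0, 0] [0.569 0.141 0.183] side [236.6 246.9] wrist [257.8 328.6]
[0.03, 0, 0.027] [0.539 0.185 0.21 ] side [247.1 254.6] wrist [258.5 305.8]
lens side [178.3 275.3] wrist [433.9 264.6]
```

>>> arm_command(targets=[[0.8, -0.1, 0.4, 0], [1.5, -0.2, 0.7, 0], [1.5, -0.2, 0.7, 0], [1.5, -0.2, 0.7, 0], [1.5, -0.2, 0.7, 0], [1.5, -0.2, 0.7, 0], [1.5, -0.2, 0.7, 0], [1.5, -0.2, 0.7, 0]])

```text
time_s: 20.9
tcp_pos: [0.5121, 0.2511, 0.1733]
tool_rot: [[-0.452, 0.862, 0.23], [0.89, 0.454, 0.051], [-0.061, 0.228, -0.972]]
wrist_force: [0.6, -0.2, -0.7]
gripper_width: 0.0088
grip_force: 30.0
```

```bash
python3 plan.py; python3 - <<'E'
import cv2,numpy as np
from h import *
s=cv2.imread('pics/s7.png');o=cv2.imread('pics/side.png')
m=(cv2.absdiff(s,o).max(2)>18).astype(np.uint8);y,x=215,205
# board face differs from original bench; print coarse diff map & red channel
print('\n'.join(''.join('#' if v else '.' for v in r) for r in m[205:320:3,150:300:2]))
E
```

```text
20.9 [0.5121 0.2511 0.1733] [[-0.452, 0.862, 0.23], [0.89, 0.454, 0.051], [-0.061, 0.228, -0.972]] [ 0.397  0.287  1.803 -0.058  0.818 -0.046] 29.98057633638382
notch in lens [-0.15   -0.0004 -0.0007] square 0.028 level 0.01
tilt 0.238 az 0.217
DES
notch in lens [-0.15  0.    0.  ] square 0.0 level 0.0
tilt 0.268 az 0.207
[0.51247516 0.25162249 0.17367293] [[-0.446, 0.857, 0.259], [0.892, 0.448, 0.054], [-0.07, 0.255, -0.964]]
shift cm [ 0.03  0.06 -0.02]
turn [-0.028 -0.01   0.004]
[-0.083, 0, 0.052] [0.475 0.295 0.227] side [273.9 295.8] wrist [260.3 157.2]
[0.083, 0, 0.052] [0.552 0.148 0.226] side [243.3 236.4] wrist [258.9 375.6]
[0.083, 0, 0] [0.561 0.154 0.175] side [239.2 253.9] wrist [257.8 328.6]
[0.03, 0, 0.027] [0.532 0.198 0.202] side [249.8 262.1] wrist [258.5 305.7]
lens side [178.3 275.3] wrist [436.1 283.4]
.......................................#.##################################
.......................#................##......########.##################
.....................###.................##......###...#.##################
....................###.............
[... 1999 characters left out ...]
#.......########
.....................................................##########.......#####
......................................................########...........##
.......................................................#######.............
........................................................######.............
........................................................#####..............
.........................................................###...............
...........................................................................
...........................................................................
.........#.................................................................
```

```bash
python3 - <<'E'
import cv2,numpy as np
s=cv2.imread('pics/s7.png').max(2)
for r in range(222,318,4):print(r,' '.join('%3d'%v for v in s[r,216:292:3]))
E
```

```text
222 200 199 195 197 141  92 124 114 111 115 109 220 119 125 124 121 127  91  22  19  16  55 110 106 102  96
226 196 199 191 196 141  92 115 114 115 117 116 221 121 127 126 126 127 129  93  19  20  11  19  14  23  35
230 200 195 180  60  55  46  52  52  56  57  55  50  50  53  43  49  53 103  65  14  16  24  15   9  17  16
234 200 190 128  62  39  49  51  51  47  36  30  30  31  26  24  27  40  38  18   8  94  97 118 118 100  94
238 198 190 172  28  56  53  51  51  50  83 104  78 105 102 105 104  27  42 107  40 116 103  97  97  97  96
242 188 197 190  88  63  54  48  56  53  48 104  63 101  24  28  27  33  28  51 103 110 102  99 102  99  98
246 200 213 213 120  34  60  51  48  53  49  66 194  89  26  37  44  47  46  48  74  98  93  99  72  59  44
250 206 211 218 139  92  38  57  55  49  52  48  44  35  31  21  27  24  17  21  26  22  26  35  47  74  83
254 213 214 216 104 116  45  64  52  68  48  50  59 112  72  25  36  88  85  83  70  59  31  26  23  27  31
258 133  72  35  18 104 114  34  37  30  22  22 109 156 155  42 104  31  34  33  30  31  48  78  33  31  33
262  25   9  14  16 
[... 791 characters left out ...]
 127 126 121 124 126 209 198 220 213 213 212 203 205
294 122 133 198 205 201 208 202 207 190 202 205 209 194 201 127 123 126 126 128 166 213 214 213 211 205 205
298 195 204 204 203 205 208 202 206 193 202 208 208 197 208 170 125 123 123 117 133 219 215 214 209 205 205
302 201 203 205 200 210 207 204 196 199 201 208 200 199 212 211 126 124 121 110 209 219 215 215 210 197 174
306 204 200 202 203 212 206 206 193 206 201 210 199 202 213 209 175 127 119 112 204 189 175 171 170 168 172
310 205 204 201 203 212 207 202 193 208 203 204 199 207 215 201 198 141 116 161 174 173 173 173 171 170 168
314 204 206 205 208 210 207 199 197 208 206 204 198 208 213 166 173 173 174 171 173 171 172 166 169 167 168
```

The board's edges in the side image ((267,311) lower corner, (274,296) upper corner) match the prediction within about 3 px, and the pose is inside every tolerance. Handing in.

```bash
python3 -c "
from h import *
s=bot.get_state();print(s['time_s'],np.abs(s['joint_vel']).max(),s['grip_force']);print(bot.sign_off())"
```

```text
21.0 0.0011273176053425787 29.98056024312973
the job is handed in; nothing more can be done
None
```

I handed the job in at 21 s, with the cross partition held still in front of the lens. By my own measurements the notch is within 1 mm of the lens axis at 150 mm, about 0.03 rad off square, with the notch opening downwards; the hand-in returned no verdict.

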